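# Sort flux syringes by plunger on a soldering bench

## Task

Sort the two amber flux syringes lying on the mat: lay the one whose plunger is pulled out (still full) in the green tray and the one whose plunger is pushed in (used up) in the red tray. Each must lie flat on its tray's floor, wholly inside the rim, with its plunger left as it was.

Things in the scene. Friction and masses are not known exactly. Their poses are not given: they have to be found in the camera images.
- syringe_1_mid (a point): Flux syringe 1, loose, lying on the mat (top at z = 3 mm): amber barrel 80 mm long, 26 mm in diameter, black nozzle, white plunger; 70 g. Point: centre of the barrel on its axis, 13 mm above its support. Own x runs to the nozzle (tip at +52 mm). A flange 44 mm wide (own y), 26 mm high at x = -41 mm stops rolling; the 24 mm thumb disc ends at x = -51 mm minus the plunger's travel. Grip across own y.
- syringe_2_mid (a point): Flux syringe 2, loose, lying on the mat (top at z = 3 mm): amber barrel 80 mm long, 26 mm in diameter, black nozzle, white plunger; 70 g. Point: centre of the barrel on its axis, 13 mm above its support. Own x runs to the nozzle (tip at +52 mm). A flange 44 mm wide (own y), 26 mm high at x = -41 mm stops rolling; the 24 mm thumb disc ends at x = -51 mm minus the plunger's travel. Grip across own y.
- plunger_1 (a joint): How far the plunger of flux syringe 1 is pulled out, in m: 0 to 0.006 at the start means pushed in (used up), 0.038 to 0.050 pulled out (still full). It stays where it is by friction of about 4 N.
- plunger_2 (a joint): How far the plunger of flux syringe 2 is pulled out, in m: 0 to 0.006 at the start means pushed in (used up), 0.038 to 0.050 pulled out (still full). It stays where it is by friction of about 4 N.
- green_tray: Green open plastic tray, fixed to the mat: 220 mm along its x, 144 mm along its y, rim 30 mm high, walls and floor 4 mm thick (inside 212 x 136 mm). Origin at the centre of its underside, z up.
- red_tray: Red open plastic tray, fixed to the mat: 220 mm along its x, 144 mm along its y, rim 30 mm high, walls and floor 4 mm thick (inside 212 x 136 mm). Origin at the centre of its underside, z up.
Things that resemble listed ones, but are neither listed nor needed, are in the scene too. What is shaped like the part that bears syringe_1_mid but grey is not meant.

How it is judged:
By the outcome, as a careful person would: the job done as asked, in the order asked, and still so for the second after the job is handed in, with the robot touching nothing.
It also fails if it takes over 61 s, if anything falls off the work surface, if the arm or the gripper's body presses on something with over 40 N, if the wrist force passes 120 N, or if a joint passes its speed limit or range.

## Robot

A 6-joint arm with a two-finger parallel gripper is mounted at the origin on the work surface. World frame = base frame: x ahead of the robot, y to its left, z up, the work surface at z = 0. Lengths are in mm, angles in rad, forces in N, time in s.
With the tool pointing down it reaches from about 275 to 750 mm from the base axis. Payload 10.2 kg.
Tool frame: the origin (TCP) lies between the finger pads; the fingertips stand 8 mm ahead of it and the grasp point (between the pads) lies 11 mm behind it; z points along the fingers, x is the direction in which the jaws open and shut, and the axes are right-handed (so a half turn about z gives the same grasp; the last joint's range is limited). The gripper opens to 85 mm and grips with 20 to 120 N. Pads are 22 mm wide; open, the fingers measure 114 mm over their backs; the gripper's body (76 mm by 85 mm) begins 54 mm behind the grasp point. The pads swing forward as they close: fully open they stand 13 mm farther back than shut.
Start: joints at [1.116, 0.313, 1.498, -0, 1.331, -0.223], TCP at [120.621, 510.962, 239.294] pointing down, gripper open.
Joint ranges: [-2.94, 2.94], [-0.97, 2.17], [0.19, 2.56], [-1.23, 4.37], [0.02, 3.11], [-2.88, 2.88]. Speed limits (rad/s): [2.39, 2.39, 3.01, 3.14, 3.14, 3.14].

## Interface

Orientations are given as a unit quaternion [w, x, y, z].
In Python, from rig import sense, eyes, ctrl gives the robot as it stands.
- The arm moves only by the tool move_arm, never from a script. Its argument "rows" is a list that holds one entry, the list of rows, each a list of 5 numbers: the shift along the tool's x, y, z in mm, then the turn about the tool's z in units of 6 degrees (1.0 is 6 degrees), then the gripper command: -1 is shut, 1 is fully open, values between are in proportion. In form: [[[dx, dy, dz, roll, jaw], ...]]. A call has 1 to 12 rows; each row is the pose to reach, as a shift and turn from the pose measured when the call began, along the tool's axes at that moment; what a row does not reach only later rows make up. A row lasts 1/8 s, in which the tool goes at most 62.5 mm and 10.7 degrees, less where a joint would pass 70% of its speed; a pose out of reach is approached as far as the arm can. A call with a gripper value outside its range is refused whole. The fingers move at their own pace and stop on an object; "squeeze" is the grip in N (left out, the last holds). Time passes only in rows, so rows that repeat a pose let the fingers close. It gives the time, the measured TCP pose, the force and the opening at its end, in the units of the state.
- sense(): the state, without advancing time (a new reading comes with each control period).
- eyes.capture(name): name is "scene" or "top"; returns a dict with "color" (420x560x3 uint8, blue, green, red), "vertical_fov" (degrees; the focal length in pixels is half the picture's height over the tangent of half this angle, whatever the lens; pixels are square), "cx", "cy" (the principal point, pixels), "xyz" and "attitude" of the camera in the world. Camera axes: x right, y down, z forward; pixel columns grow to the right and rows downward; lengths in mm; the calibration is good to about 2 mm. A picture is of the moment at which its call begins. There is no depth.
- ctrl.finish_job(): hands the job in, once; it reports no verdict.
The state is a dict: "time_s": time; "joints": joint angles; "dq": joint speeds; "tau": joint torques, N m; "eef_pos": TCP position; "ee_rot": TCP orientation; "force": force on the tool from outside, world axes, zero at the start; "wrist_torque": the same for the moment, N m; "grip_width": opening from 0.0 (shut) to 1.0 (fully open).
Only numpy, scipy, OpenCV 4.12 (cv2) and the standard library are available. Lean on these libraries where they do the work, as an engineer would, in place of code of your own. Each camera call takes 0.05 s, during which the arm holds its last target. There are 200 camera calls.

## Working session

There is one attempt and no reset: what is moved stays moved. The work goes in short steps, Python scripts to look and compute and a tool call to move; the robot and the scene stay as the last step left them, time stands still between calls to the robot, and variables do not carry over. Pictures are saved under pics/ and viewed, about 8 in all and at most 12, crops included, and the job is handed in when it is done.

Besides the shell and the picture viewer there is one more tool, called as name(argument=value, ...) on one line, values as JSON. move_arm: Moves the arm, as the interface text tells. Its arguments: {"type":"object","properties":{"rows":{"type":"array","items":{"type":"array","items":{"type":"array","items":{"type":"number"}}}},"squeeze":{"type":"number"}},"required":["rows"]}

```bash
mkdir -p pics
python3 - <<'E'
from rig import sense, eyes
import cv2
s=sense(); print({k:s[k] for k in('time_s','eef_pos','ee_rot','grip_width','force')})
for n in('scene','top'):
    c=eyes.capture(n); cv2.imwrite(f'pics/{n}0.png',c['color']); print(n,{k:v for k,v in c.items() if k!='color'})
E
```

```text
{'time_s': 0.0, 'eef_pos': array([120.5056355 , 510.72124744, 238.73380254]), 'ee_rot': array([ 2.90457660e-04,  7.84135231e-01,  6.20589648e-01, -5.86455440e-04]), 'grip_width': 0.9984192444506774, 'force': array([0.39326974, 0.49779288, 0.38423267])}
scene {'vertical_fov': 53.079639370998144, 'cx': 276.0628398726764, 'cy': 211.75291811779078, 'xyz': array([1095.58632717, -245.54015433,  970.38351676]), 'attitude': array([-0.27210311,  0.75829726,  0.56150442, -0.18883312])}
top {'vertical_fov': 54.292101614000785, 'cx': 278.3928256222937, 'cy': 206.18584742137057, 'xyz': array([ 311.14425958,   10.11402047, 1122.0651611 ]), 'attitude': array([-0.02372443,  0.70813268, -0.70531924,  0.0225836 ])}
```

View pics/top0.png

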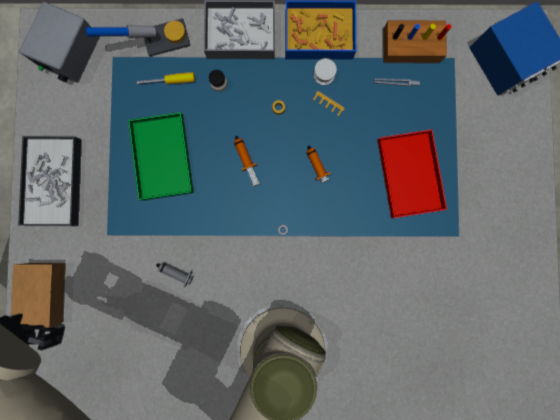

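View pics/scene0.png

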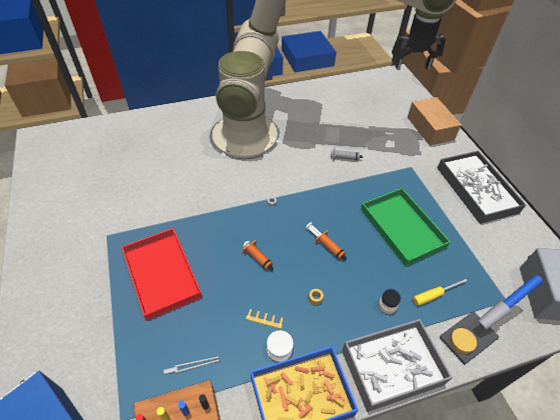

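Top view: the full syringe (plunger out) is near (245,155) and the used one near (317,163). The green tray is centred near (161,157) and the red near (411,174). The nozzles point up in the image, and the grey decoy is at (175,272).

```bash
cat > h.py <<'E'
import numpy as np, cv2
from scipy.spatial.transform import Rotation as R
def cam(c):
    f=210/np.tan(np.radians(c['vertical_fov']/2)); q=c['attitude']
    return f,R.from_quat([q[1],q[2],q[3],q[0]]).as_matrix()
def unproj(c,uv,z):
    f,M=cam(c); d=M@np.array([(uv[0]-c['cx'])/f,(uv[1]-c['cy'])/f,1]); p=c['xyz']
    return p+d*(z-p[2])/d[2]
def proj(c,P):
    f,M=cam(c); q=(np.atleast_2d(P)-c['xyz'])@M
    return q[:,:2]/q[:,2:]*f+[c['cx'],c['cy']]
def mask(c,kind):
    h=cv2.cvtColor(c['color'],cv2.COLOR_BGR2HSV)
    lo,hi={'amber':((8,190,90),(17,255,255)),'green':((50,120,50),(75,255,255)),'red':((0,200,60),(4,255,255))}[kind]
    return cv2.inRange(h,lo,hi)
E
python3 - <<'E'
from h import *
from rig import eyes
for n in('top','scene'):
    c=eyes.capture(n); cc=c['color']
    for k,z in(('amber',16),('green',33),('red',33)):
        m=mask(c,k); N,L,st,ce=cv2.connectedComponentsWithStats(m)
        for i in range(1,N):
            if st[i,4]<120: continue
            pts=np.argwhere(L==i)[:,::-1].astype(np.float32)
            r=cv2.minAreaRect(pts); b=cv2.boxPoints(r)
            W=np.array([unproj(c,p,z)[:2] for p in b])
            ctr=W.mean(0); e=[W[1]-W[0],W[2]-W[1]]; e.sort(key=np.linalg.norm)
            print(n,k,st[i,4],ce[i].round(),'world',ctr.round(1),'size',[np.linalg.norm(x).round(1) for x in e],'ang',np.degrees(np.arctan2(e[1][1],e[1][0])).round(1), 'cent',unproj(c,ce[i],z)[:2].round(1))
    b=(215,295,120,200) if n=='top' else (235,360,210,280)
c=eyes.capture('top')
a=cv2.resize(c['color'][125:200,220:345],None,fx=6,fy=6,interpolation=cv2.INTER_CUBIC); cv2.imwrite('pics/crop1.png',a)
E
```

```text
top amber 219 [244. 155.] world [524.2 107.1] size [np.float64(35.5), np.float64(72.6)] ang -155.8 cent [523. 107.]
top amber 216 [317. 165.] world [499.1 -94.8] size [np.float64(33.1), np.float64(71.0)] ang -153.8 cent [497.4 -93.1]
top green 4209 [161. 156.] world [517.1 331.5] size [np.float64(146.5), np.float64(220.3)] ang -171.3 cent [515.7 329.3]
top red 4336 [412. 173.] world [ 472.8 -344.3] size [np.float64(148.0), np.float64(217.5)] ang -171.0 cent [ 471.7 -344.3]
scene green 3657 [405. 226.] world [522.5 329.3] size [np.float64(188.5), np.float64(268.8)] ang 4.2 cent [536.3 324.8]
scene red 1528 [90. 34.] world [-742.2 -466.3] size [np.float64(134.7), np.float64(822.3)] ang 6.5 cent [-766.2 -475. ]
```

View pics/crop1.png

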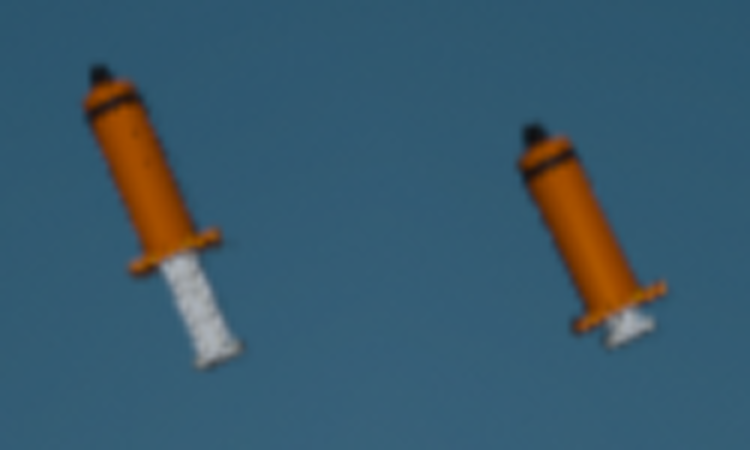

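The crop confirms it: the left syringe's plunger is long (tip at crop (98,66), disc at (222,360)) and the right one's is short (tip (533,126), disc (630,340)). Next I convert these to world coordinates, cross-check against the scene camera and compute the first move.

```bash
cat >> h.py <<'E'
def delta(x,y,z,ang):
    """tool-frame shift and roll (6 deg units) to TCP x,y,z with tool x at world angle ang (deg)"""
    from rig import sense
    s=sense(); q=s['ee_rot']; M=R.from_quat([q[1],q[2],q[3],q[0]]).as_matrix()
    d=M.T@(np.array([x,y,z])-s['eef_pos']); a=np.degrees(np.arctan2(M[1,0],M[0,0]))
    print('now',s['eef_pos'].round(1),'ang',a.round(1),'q',s['joints'].round(2),'| shift',d.round(1),'roll',round(-((ang-a+180)%360-180)/6,2))
E
python3 - <<'E'
from h import *
from rig import eyes
t=eyes.capture('top'); s=eyes.capture('scene')
px=lambda u,v:(u/6-.42+220,v/6-.42+125)
S=s['color'].copy(); T=t['color'].copy()
for nm,tip,f1,f2,disc in(('L',(98,64),(135,268),(217,236),(222,362)),('R',(533,124),(577,327),(663,288),(630,342))):
    P=[unproj(t,px(*p),16)[:2] for p in(tip,f1,f2,disc)]
    fl=(P[1]+P[2])/2; u=P[0]-fl; L=np.linalg.norm(u); u/=L; mid=fl+u*(41+(L-93)/2)
    ang=np.degrees(np.arctan2(u[1],u[0])); travel=-(P[3]-mid)@u-51
    print(nm,'mid',mid.round(1),'ang',ang.round(1),'tip-flange',L.round(1),'(93) travel',travel.round(1))
    for a in(52,40,0,-41,-51-travel):
        Q=[*(mid+u*a),16]
        for im,c in((S,s),(T,t)): cv2.circle(im,tuple(int(round(v*8)) for v in proj(c,Q)[0]),6,(255,255,0),-1,shift=3)
# tray outlines at rim top
for (x,y,a) in((517,331.5,7.5),(472.8,-344.3,9.5)):
    r=R.from_euler('z',a,degrees=True).as_matrix()
    Q=np.array([[110,72,0],[110,-72,0],[-110,-72,0],[-110,72,0]])@r.T+[x,y,33]
    for im,c in((S,s),(T,t)): cv2.polylines(im,[(proj(c,Q)).round().astype(int)],True,(255,255,255),1)
A=np.vstack([cv2.resize(S[180:325,110:460],(800,331)),cv2.resize(T[105:225,120:450],(800,291))[:265]])
cv2.imwrite('pics/ov.png',A)
E
```

```text
L mid [529.6 108.8] ang 22.8 tip-flange 93.7 (93) travel 44.8
R mid [503.9 -91.3] ang 25.1 tip-flange 92.8 (93) travel 6.0
```

View pics/ov.png

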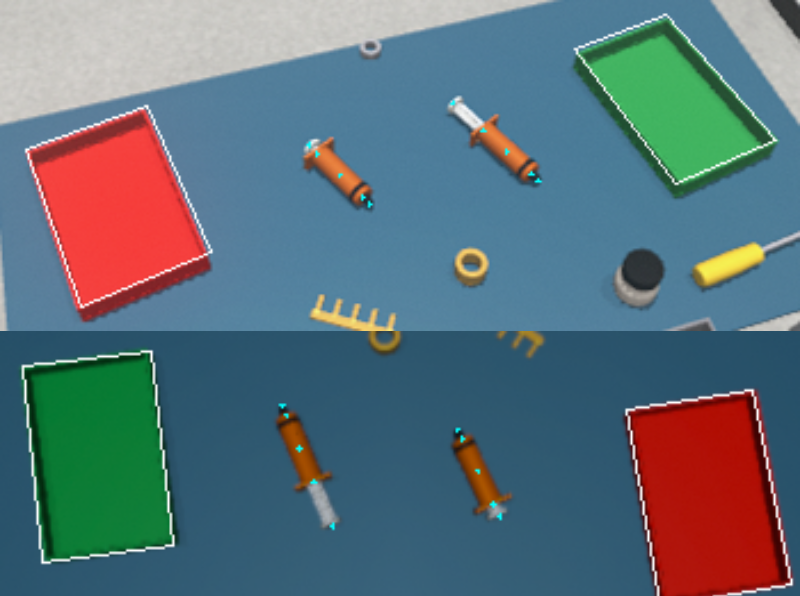

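The overlay fits both views to within 2–3 mm: cyan points lie on both syringes' axes and white outlines on both tray rims. Moving now.

```bash
python3 -c "
from h import *
delta(529,108,110,112.8)"
```

```text
now [120.6 510.9 239.2] ang 76.7 q [ 1.12  0.31  1.5  -0.    1.33 -0.22] | shift [-298.3  490.   129.2] roll -6.01
```

move_arm(rows=[[[-150,245,30,-3,1],[-298,490,129,-6,1],[-298,490,129,-6,1],[-298,490,129,-6,1],[-298,490,129,-6,1],[-298,490,129,-6,1],[-298,490,129,-6,1],[-298,490,129,-6,1],[-298,490,129,-6,1],[-298,490,129,-6,1],[-298,490,129,-6,1],[-298,490,129,-6,1]]], squeeze=25)

```text
time_s: 1.85
eef_pos: [528.6, 108.7, 110.2]
ee_rot: [-0.0, 0.554, 0.833, -0.0]
force: [-0.6, -0.0, 0.3]
grip_width: 0.997
```

```bash
python3 -c "
from h import *
delta(529,108,14,112.8)"
```

```text
now [528.6 108.7 110.2] ang 112.7 q [-0.01  0.48  1.62 -0.    1.05 -1.98] | shift [-0.8  0.2 96.2] roll -0.01
```

move_arm(rows=[[[0,0,45,0,0.6],[0,0,75,0,0.6],[0,0,88,0,0.6],[0,0,96,0,0.6],[0,0,96,0,-1],[0,0,96,0,-1],[0,0,96,0,-1],[0,0,96,0,-1],[0,0,96,0,-1],[0,0,96,0,-1]]])

```text
time_s: 3.1
eef_pos: [529.0, 108.7, 15.1]
ee_rot: [0.0, 0.554, 0.833, 0.0]
force: [-0.5, -0.0, 6.6]
grip_width: 0.294
```

move_arm(rows=[[[0,0,0,0,-1],[0,0,-10,0,-1],[0,0,-30,0,-1],[0,0,-55,0,-1],[0,0,-80,0,-1],[0,0,-80,0,-1]]])

```text
time_s: 3.85
eef_pos: [529.9, 108.7, 97.0]
ee_rot: [0.002, 0.554, 0.833, 0.001]
force: [-0.1, 0.2, -1.1]
grip_width: 0.291
```

Run:
```python
from h import *
from rig import eyes,sense
print(sense()['force'].round(1),sense()['grip_width'])
s=eyes.capture('scene'); cv2.imwrite('pics/lift1.png',cv2.resize(s['color'][140:310,230:460],(690,510),interpolation=cv2.INTER_CUBIC))
a=np.radians(7.5); x,y=517+22*np.cos(a),331.5+22*np.sin(a); print(x,y)
delta(x,y,95,97.5)
```

```text
[-0.1  0.2 -1.1] 0.2906854347819509
538.8117869502238 334.37157622884115
now [529.1 108.7  95.6] ang 112.7 q [-0.01  0.5   1.63 -0.    1.01 -1.98] | shift [204.4  96.1   0.6] roll 2.54
```

View pics/lift1.png

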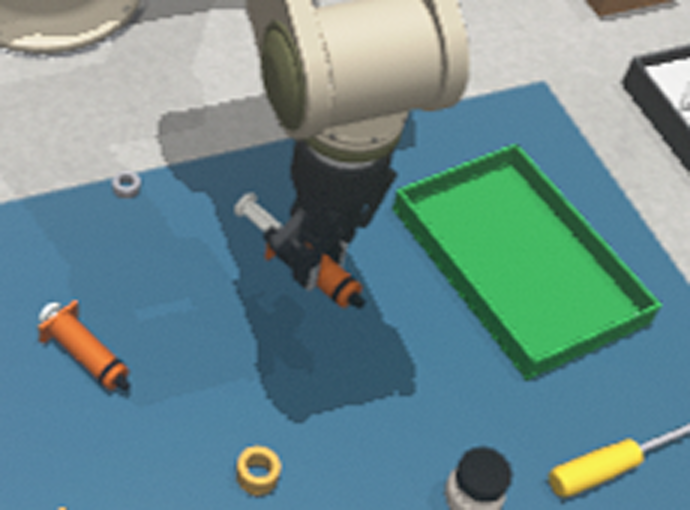

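The syringe is held level with its plunger still out. I'll carry it to the green tray.

move_arm(rows=[[[15,7,0,0.2,-1],[45,20,0,0.6,-1],[80,38,0,1,-1],[115,54,0,1.5,-1],[150,70,0,1.9,-1],[180,84,0,2.3,-1],[198,93,0,2.5,-1],[204,96,0,2.54,-1],[204,96,0,2.54,-1],[204,96,0,2.54,-1]]])

```text
time_s: 5.15
eef_pos: [538.9, 333.1, 95.3]
ee_rot: [0.001, 0.66, 0.752, 0.0]
force: [-0.1, -0.7, -0.9]
grip_width: 0.294
```

```bash
python3 -c "
from h import *
delta(538.8,334.4,20,97.5)"
```

```text
now [538.9 333.1  95.3] ang 97.5 q [ 0.37  0.68  1.31 -0.    1.14 -1.33] | shift [ 1.4 -0.  75.3] roll -0.01
```

move_arm(rows=[[[1,0,20,0,-1],[1,0,45,0,-1],[1,0,62,0,-1],[1,0,70,0,-1],[1,0,74,0,-1],[1,0,76,0,-1],[1,0,76,0,-1],[1,0,76,0,-1]]])

```text
time_s: 6.15
eef_pos: [539.1, 334.1, 19.7]
ee_rot: [0.001, 0.66, 0.752, 0.001]
force: [0.2, -0.5, -0.6]
grip_width: 0.29
```

move_arm(rows=[[[0,0,1,0,-1],[0,0,1,0,-0.3],[0,0,1,0,-0.2],[0,0,1,0,0.1],[0,0,1,0,0.3],[0,0,1,0,0.3],[0,0,-10,0,0.3],[0,0,-40,0,0.3],[0,0,-90,0,0.5],[0,0,-100,0,1],[0,0,-100,0,1]]])

```text
time_s: 7.52
eef_pos: [538.9, 334.2, 120.4]
ee_rot: [0.001, 0.66, 0.752, 0.001]
force: [0.1, 0.4, -0.6]
grip_width: 1.0
```

```bash
python3 -c "
from h import *
delta(503.5,-92,110,115.1)"
```

```text
now [538.9 334.2 120.4] ang 97.5 q [ 0.37  0.65  1.29 -0.    1.19 -1.33] | shift [-418.   -90.5   10.2] roll -2.94
```

move_arm(rows=[[[-210,-45,0,-1.5,1],[-418,-90,10,-2.94,1],[-418,-90,10,-2.94,1],[-418,-90,10,-2.94,1],[-418,-90,10,-2.94,1],[-418,-90,10,-2.94,1],[-418,-90,10,-2.94,1],[-418,-90,10,-2.94,1],[-418,-90,10,-2.94,1],[-418,-90,10,-2.94,1]]])

```text
time_s: 8.78
eef_pos: [503.8, -90.7, 109.7]
ee_rot: [0.001, 0.536, 0.844, 0.001]
force: [-0.7, 0.1, 0.4]
grip_width: 1.001
```

Run:
```python
from h import *
from rig import eyes
delta(503.5,-92,14.5,115.1)
t=eyes.capture('top'); s=eyes.capture('scene')
cv2.imwrite('pics/placed1.png',np.hstack([cv2.resize(t['color'][100:215,115:210],(380,460),interpolation=cv2.INTER_CUBIC),cv2.resize(s['color'][180:270,355:455],(400,460),interpolation=cv2.INTER_CUBIC)]))
```

```text
now [503.8 -90.7 109.7] ang 115.2 q [-0.41  0.43  1.7   0.    1.01 -2.42] | shift [-1.  -1.1 95.2] roll 0.02
```

View pics/placed1.png

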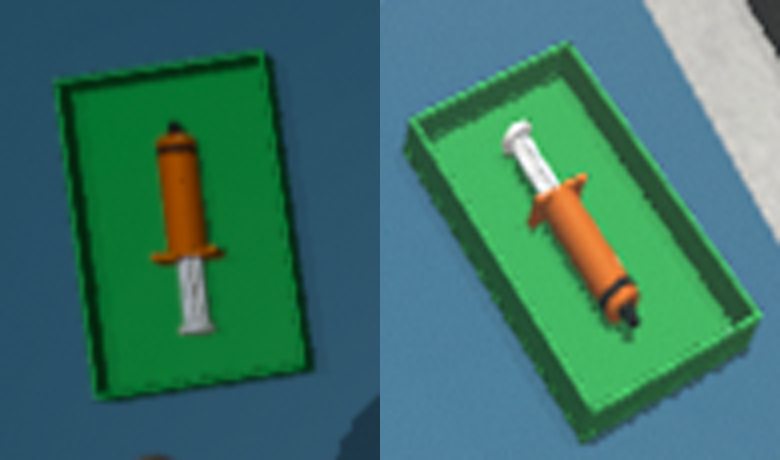

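The full syringe lies flat near the middle of the green tray, well clear of the rim, and its plunger is still out. Now the second one.

move_arm(rows=[[[-1,-1,45,0,0.6],[-1,-1,75,0,0.6],[-1,-1,88,0,0.6],[-1,-1,95,0,0.6],[-1,-1,95,0,-1],[-1,-1,95,0,-1],[-1,-1,95,0,-1],[-1,-1,95,0,-1],[-1,-1,95,0,-1],[-1,-1,95,0,-1]]])

```text
time_s: 10.12
eef_pos: [504.3, -92.4, 15.9]
ee_rot: [0.002, 0.536, 0.844, 0.001]
force: [-1.8, 1.1, 6.3]
grip_width: 0.293
```

move_arm(rows=[[[0,0,0,0,-1],[0,0,-10,0,-1],[0,0,-30,0,-1],[0,0,-55,0,-1],[0,0,-80,0,-1],[0,0,-80,0,-1]]])

```text
time_s: 10.88
eef_pos: [504.7, -92.7, 97.6]
ee_rot: [0.004, 0.536, 0.844, 0.001]
force: [0.4, 0.2, -1.7]
grip_width: 0.293
```

Run:
```python
from h import *
from rig import sense
print(sense()['force'].round(1),sense()['grip_width'])
delta(474,-344,95,99.5)
```

```text
[ 0.4  0.2 -1.7] 0.29265774748846696
now [504.7 -92.7  97.6] ang 115.2 q [-0.41  0.44  1.71  0.    0.98 -2.42] | shift [-214.3 -134.8    2.8] roll 2.61
```

move_arm(rows=[[[-15,-9,0,0.2,-1],[-45,-28,0,0.6,-1],[-80,-50,0,1,-1],[-115,-72,0,1.4,-1],[-150,-94,1,1.8,-1],[-180,-113,1,2.2,-1],[-205,-129,2,2.5,-1],[-214,-135,2,2.61,-1],[-214,-135,2,2.61,-1],[-214,-135,2,2.61,-1]]])

```text
time_s: 12.12
eef_pos: [473.8, -342.9, 95.6]
ee_rot: [0.003, 0.646, 0.764, 0.002]
force: [-0.3, 0.4, -1.2]
grip_width: 0.29
```

```bash
python3 -c "
from h import *
delta(474,-344,20,99.5)"
```

```text
now [ 473.8 -342.9   95.6] ang 99.6 q [-0.83  0.58  1.49  0.01  1.06 -2.57] | shift [-1.  -0.5 75.6] roll 0.01
```

move_arm(rows=[[[-1,0,20,0,-1],[-1,0,45,0,-1],[-1,0,62,0,-1],[-1,0,70,0,-1],[-1,0,74,0,-1],[-1,0,76,0,-1],[-1,0,76,0,-1],[-1,0,76,0,-1]]])

```text
time_s: 13.12
eef_pos: [474.7, -344.1, 20.1]
ee_rot: [0.004, 0.646, 0.764, 0.002]
force: [0.7, -0.6, 0.9]
grip_width: 0.296
```

move_arm(rows=[[[0,0,0.5,0,-1],[0,0,0.5,0,-0.3],[0,0,0.5,0,-0.2],[0,0,0.5,0,0.1],[0,0,0.5,0,0.3],[0,0,0.5,0,0.3],[0,0,-10,0,0.3],[0,0,-40,0,0.3],[0,0,-90,0,0.5],[0,0,-130,0,1],[0,0,-130,0,1]]])

```text
time_s: 14.5
eef_pos: [474.6, -344.9, 154.0]
ee_rot: [0.007, 0.645, 0.764, 0.002]
force: [-0.1, 0.6, -0.5]
grip_width: 1.004
```

move_arm(rows=[[[60,0,-20,0,1],[120,0,-20,0,1],[180,0,-20,0,1],[240,0,-20,0,1],[240,0,-20,0,1],[240,0,-20,0,1]]])

```text
time_s: 15.25
eef_pos: [434.5, -108.5, 171.9]
ee_rot: [0.007, 0.645, 0.764, 0.001]
force: [-0.3, -0.0, -0.2]
grip_width: 1.001
```

Run:
```python
from h import *
from rig import eyes
t=eyes.capture('top'); s=eyes.capture('scene')
z=lambda im,w,h:cv2.resize(im,(w,h),interpolation=cv2.INTER_CUBIC)
cv2.imwrite('pics/final.png',np.hstack([z(t['color'][120:225,370:455],372,460),z(s['color'][220:330,110:212],427,460)]))
```

```text
(no output)
```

View pics/final.png

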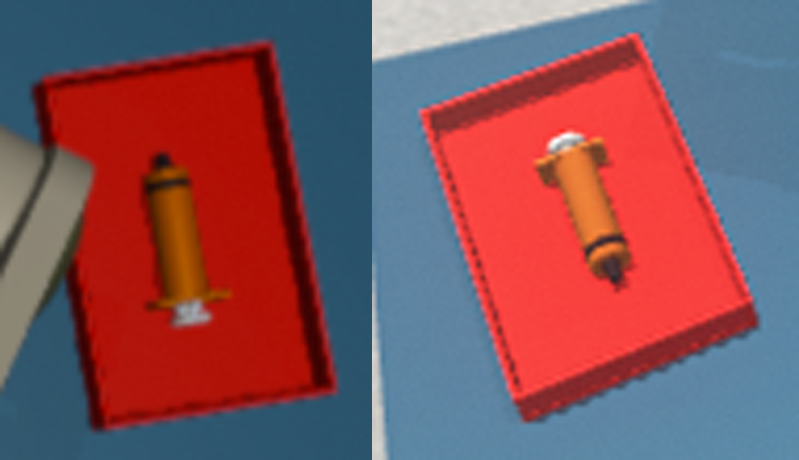

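The used syringe lies flat near the middle of the red tray with its plunger still in, and the arm is clear. Handing in.

```bash
python3 -c "
from rig import ctrl; print(ctrl.finish_job())"
```

```text
the job is handed in; nothing more can be done
None
```

Both syringes are sorted and the job is handed in, at about 15.4 s of the 61 s allowed. The full one (plunger measured about 45 mm out) is in the green tray, and the used one (about 6 mm, the top of the pushed-in range) is in the red tray.

- **Placement:** After each release, the top and scene pictures showed the syringe lying flat on the tray floor, well inside the rim. Each plunger looked as it did at the start, though I did not measure the travel again.
- **Force and clearance:** The highest force I read was about 7 N, while gripping on the mat. The gripper was open and clear of everything at hand-in.
- **Checks:** None failed. The position estimates from the two cameras differed by 2–3 mm, which was not enough to affect the grasps.

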